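# Load the label reel and snap its retaining cap on

## Robot

A 6-joint arm with a two-finger parallel gripper is mounted at the origin on a cart in front of the work surface, level with it; the furniture and walls round the work are solid. World frame = base frame: x ahead of the robot, y to its left, z up, the work surface at z = 0. Lengths are in m, angles in rad, forces in N, time in s.
With the tool pointing down it reaches from about 0.35 to 0.85 m from the base axis. Payload 8.1 kg.
Tool frame: the origin (TCP) lies midway between the tips of the shut fingers; the grasp point (between the pads) lies 19 mm behind it (manip.grasp_offset is the distance from the TCP to the grasp point, in m); z points along the fingers, y is the line along which they close (so a half turn about z gives the same grasp; the last joint's range is limited). The gripper opens to 85 mm and grips with 20 to 120 N. Pads are 22 mm wide; open, the fingers measure 114 mm over their backs; the gripper's body (76 mm by 85 mm) begins 54 mm behind the grasp point. The pads swing forward as they close: fully open they stand 13 mm farther back than shut.
Start: joints at [1.099, 0.13, 1.488, -0, 1.523, -0.085], TCP at [0.226, 0.556, 0.231] pointing down, gripper open.
Joint ranges: [-2.96, 2.96], [-0.89, 2.26], [0.02, 2.5], [-1.34, 4.48], [0, 2.73], [-2.66, 2.66]. Speed limits (rad/s): [2.39, 2.39, 2.79, 3.14, 3.14, 3.14].

## Interface

Orientations are given as a rotation vector (axis times angle).
In Python, from station import manip gives the robot as it stands.
- The arm moves only by the tool servo_tool, never from a script. Its argument "series" is a list of rows, each a list of 7 numbers: the opening, from 0 (shut) to 1 (fully open), then the shift along the tool's x, y, z in units of 40 mm (1.0 is 40 mm), then the turn, a rotation vector about the tool's x, y, z in units of 8 degrees (1.0 is 8 degrees). A call has 1 to 12 rows; each row is the pose to reach, as a shift and turn from the pose commanded when the call began, along the tool's axes at that moment; what a row does not reach only later rows make up. A row lasts 1/10 s, in which the tool goes at most 50 mm and 8.59 degrees, less where a joint would pass 70% of its speed; a pose out of reach is approached as far as the arm can. A call with a gripper value outside its range is refused whole. The fingers move at their own pace and stop on an object; "squeeze" is the grip in N (left out, the last holds). Time passes only in rows, so rows that repeat a pose let the fingers close. It gives the time, the measured TCP pose, the force, the opening and the grip force at its end, in the units of the state.
- manip.read_state(): the state, without advancing time (a new reading comes with each control period).
- manip.snapshot(name): name is "scene" or "top" or "wrist"; returns the picture (384x512x3 uint8, red, green, blue); there is no depth.
- manip.get_calibration(name): a dict with "camera_matrix" (3x3 intrinsics, pixels), "k1" (the pictures are not rectified: a ray, as slopes to the right and down, at radius r is drawn at 1 + k1 r^2 times it, then the intrinsics apply), "eye" and "attitude" of the camera in the world. Camera axes: x right, y up, looking along -z (the intrinsics and any distortion apply to the point x, -y, -z); pixel columns grow to the right and rows downward; lengths in m; the calibration is good to about 2 mm. A picture is of the moment at which its call begins: read the wrist's pose just before it. get_calibration takes no time and is no camera call; for the wrist camera it gives the pose at the moment of the call.
- manip.close_job(): hands the job in; it is judged then, once.
Trained networks look in the newest picture that a camera, given by its name, has taken for a name from the list of things; names that differ only in an ending like _2 or _b are one class to them, and where a whole thing is asked for, a point or a joint stands for the part that bears it (a point fixed in the world has none). Each returns a list of dicts, best first, with "p" (0 to 1); they miss things now and then, are a little off and sometimes report something else, mostly with a low value. They report only what shows in the picture. A call takes as long as a camera call. They do not tell look-alikes from the thing itself.
- manip.masks_of(name, camera): "pixels" (384x512 bool, what is visible of it) and "bbox" ([left, top, right, bottom] in pixels, round what is visible of it).
The state is a dict: "time": time; "q": joint angles; "joint_velocities": joint speeds; "tau": joint torques, N m; "tcp_pos": TCP position; "tcp_rot": TCP orientation; "force": force on the tool from outside, world axes, zero at the start; "torque": the same for the moment, N m; "opening": opening from 0.0 (shut) to 1.0 (fully open); "gripper_force": force on a finger pad.
Only numpy, scipy, OpenCV 4.12 (cv2) and the standard library are available. Lean on these libraries where they do the work, as an engineer would, in place of code of your own. Each camera call takes 0.05 s, during which the arm holds its last target. There are 200 camera calls.

## Task

Load the label dispenser: lower the white reel of labels over the spindle until it lies flat in the open blue box, and let go of it. Then press the red cap straight down onto the spindle until it snaps home, and do not ease off after the click: the program finishes while the gripper still pushes the cap firmly down. Leave the oil bottle, the tin and the candle standing where they are.

Things in the scene. Friction and masses are not known exactly. Their poses are not given: they have to be found in the camera images.
- dispenser: Label dispenser, fixed: open-topped blue box, 114 x 114 mm outside, walls 5 mm thick, 30 mm high (the front wall, on its own -x side, only 14 mm, with a thin steel bar above it up to 24 mm); inner floor 6 mm above the worktop. The spindle stands in its centre. Origin: on the worktop under the centre, z up.
- spindle_shoulder (a point): Lower part of the spindle: aluminium boss 23 mm in diameter; this point is the centre of its flat shoulder, 55 mm above the worktop. The underside of the cap rests here when it is home.
- spindle_top (a point): Top of the spindle, 73 mm above the worktop: from the shoulder up a steel stud 16 mm in diameter, its last 4 mm tapered to 9 mm. Four sprung brass balls, centres 64.5 mm above the worktop, stand out of the stud to 23 mm over all; they give way when the cap is pushed over them and spring out again.
- label_reel: Loose white reel of yellow labels, 0.12 kg +-30 %, 46 mm high, lying flat, collar up. Flanges 84 mm in diameter, the upper one's top 26 mm above the underside; from there a collar of 40 mm outer diameter rises 20 mm, to be gripped across from above. A 31 mm bore runs right through. Origin: centre of the underside, z up; 6 mm above the worktop when seated in the box.
- snap_cap: Loose red cap, 0.06 kg, open side down. Flange 56 mm wide, 3 mm thick; above it a closed hub 32 mm wide up to 36 mm, to be gripped across from above. Below, a 19 mm hole with a 4 mm thick lip, wider behind, 20 mm deep. Origin: centre of the underside, z up: 69 mm above the worktop when it meets the balls; pushed with some 12 N it snaps past them and comes to rest at 55 mm.
- oil_tea: Bystander: small brown dropper bottle, 33 mm in diameter, 102 mm high, standing. Origin: centre of the underside.
- tin_c: Bystander: grey lidded candle tin, 62 mm in diameter, 38 mm high. Origin: centre of the underside.
- candle_b: Bystander: white candle in a glass, 75 mm in diameter, 102 mm high with its wick. Origin: centre of the underside.
Not all that is in view belongs to the job. What is shaped like the label_reel but purple is not meant.

How it is judged:
By the outcome, as a careful person would: the job done as asked, in the order asked, and still so for the second after the job is handed in, while the arm keeps its last pose, push and grip.
It also fails if it takes over 64 s, if anything falls off the work surface, if the arm or the gripper's body presses on something with over 40 N, if the wrist force passes 120 N, or if a joint passes its speed limit or range.

## Working session

There is one attempt and no reset: what is moved stays moved. The work goes in short steps, Python scripts to look and compute and a tool call to move; the robot and the scene stay as the last step left them, time stands still between calls to the robot, and variables do not carry over. Pictures are saved under pics/ and viewed, at most 10 in all, crops included, and the job is handed in when it is done.

Besides the shell and the picture viewer there is one more tool, called after "Call:" as name(argument=value, ...), one argument or row to a line, values as JSON. servo_tool: Moves the arm, as the interface text tells. Its arguments: {"type":"object","properties":{"series":{"type":"array","items":{"type":"array","items":{"type":"number"}}},"squeeze":{"type":"number"}},"required":["series"]}

```bash
mkdir -p pics; cat > h.py <<'E'
import numpy as np, cv2
from scipy.spatial.transform import Rotation as R
from station import manip
def att(c):
    a=np.array(c["attitude"],float)
    if a.shape==(3,3): return a
    return (R.from_rotvec(a) if a.size==3 else R.from_quat(a)).as_matrix()
def ray(c,uv):
    K=np.array(c["camera_matrix"]); d=np.array([c["k1"],0,0,0,0.])
    p=cv2.undistortPoints(np.array(uv,float).reshape(-1,1,2),K,d).reshape(-1,2)
    return np.c_[p[:,0],-p[:,1],-np.ones(len(p))]@att(c).T
def onz(c,uv,z):
    r=ray(c,uv); e=np.array(c["eye"]); return e+r*((z-e[2])/r[:,2])[:,None]
def proj(c,P):
    q=(np.atleast_2d(P)-np.array(c["eye"]))@att(c)
    s=np.c_[q[:,0]/-q[:,2],-q[:,1]/-q[:,2]]; s*=1+c["k1"]*(s**2).sum(1)[:,None]
    K=np.array(c["camera_matrix"]); return s@K[:2,:2].T+K[:2,2]
def snap(n,f=None):
    c=manip.get_calibration(n); im=manip.snapshot(n)
    if f: cv2.imwrite("pics/"+f,im[:,:,::-1])
    return c,im
def totool(target_tcp):
    s=manip.read_state(); M=R.from_rotvec(s["tcp_rot"]).as_matrix()
    return M.T@(np.array(target_tcp)-s["tcp_pos"])/0.04
E
python3 - <<'E'
from h import *
print(manip.get_calibration("top"),manip.read_state()["tcp_rot"])
for n in("top","scene"):
    c,im=snap(n,n+"0.png")
    for t in("dispenser","label_reel","snap_cap","oil_tea","tin_c","candle_b"):
        for m in manip.masks_of(t,n):
            ys,xs=np.nonzero(m["pixels"]); print(n,t,round(m["p"],2),m["bbox"],len(xs),onz(c,[[xs.mean(),ys.mean()]],0.03)[0].round(3))
a=cv2.imread("pics/top0.png");b=cv2.imread("pics/scene0.png")
E
```

```text
{'camera_matrix': array([[367.25826821,   0.        , 255.05759293],
       [  0.        , 367.25826821, 196.1239405 ],
       [  0.        ,   0.        ,   1.        ]]), 'k1': -0.11490641151061451, 'eye': array([0.45288404, 0.01525242, 1.30653157]), 'attitude': array([ 0.07657073, -0.06696147, -1.54588491])} [-6.03682414e-01 -3.08253613e+00  2.82971102e-03]
top dispenser 0.66 [242.5, 200.9, 284.0, 246.4] 1075 [ 0.476 -0.008  0.03 ]
top dispenser 0.45 [111.6, 205.2, 140.1, 225.7] 525 [0.495 0.484 0.03 ]
top label_reel 0.83 [166.9, 220.7, 193.5, 242.0] 502 [0.442 0.293 0.03 ]
top label_reel 0.74 [204.2, 199.0, 229.0, 225.1] 497 [0.51  0.159 0.03 ]
top snap_cap 0.74 [339.5, 206.2, 357.2, 219.5] 179 [ 0.527 -0.304  0.03 ]
top snap_cap 0.66 [360.1, 168.4, 379.7, 187.0] 249 [ 0.647 -0.375  0.03 ]
top oil_tea 0.56 [285.5, 174.9, 299.1, 186.8] 73 [ 0.631 -0.107  0.03 ]
top tin_c 0.57 [363.2, 166.9, 380.6, 187.1] 246 [ 0.646 -0.378  0.03 ]
top candle_b 0.56 [112.5, 205.4, 140.1, 226.3] 522 [0.495 0.482 0.03 ]
scene dispenser 0.68 [223.8, 207.8, 263.9, 238.0] 1048 [ 0.466 -0.022  0.03 ]
scene label_reel 0.72 [171.7, 171.7, 200.3, 195.2] 416 [0.43  0.274 0.03 ]
scene label_reel 0.61 [211.2, 184.3, 236.4, 200.7] 394 [0.5   0.145 0.03 ]
scene label_reel 0.61 [223.6, 208.5, 265.6, 237.0] 1077 [ 0.464 -0.025  0.03 ]
scene snap_cap 0.75 [312.6, 259.8, 334.8, 277.7] 301 [ 0.511 -0.323  0.03 ]
scene oil_tea 0.56 [293.4, 197.2, 307.1, 225.6] 236 [ 0.636 -0.098  0.03 ]
scene tin_c 0.92 [356.4, 250.0, 379.4, 274.5] 416 [ 0.638 -0.383  0.03 ]
scene tin_c 0.47 [224.1, 206.5, 265.6, 237.4] 1075 [ 0.465 -0.025  0.03 ]
scene candle_b 0.84 [164.2, 136.2, 182.1, 166.7] 565 [0.505 0.498 0.03 ]
```

```bash
python3 - <<'E'
import cv2
a=cv2.imread("pics/top0.png")[140:270,90:400]
b=cv2.imread("pics/scene0.png")[120:290,140:400]
a=cv2.resize(a,(620,260),interpolation=cv2.INTER_CUBIC);b=cv2.resize(b,(520,340),interpolation=cv2.INTER_CUBIC)
b=cv2.copyMakeBorder(b,0,0,0,100,0)
cv2.imwrite("pics/m0.png",cv2.vconcat([a,b]))
E
```

```text
(no output)
```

View pics/m0.png

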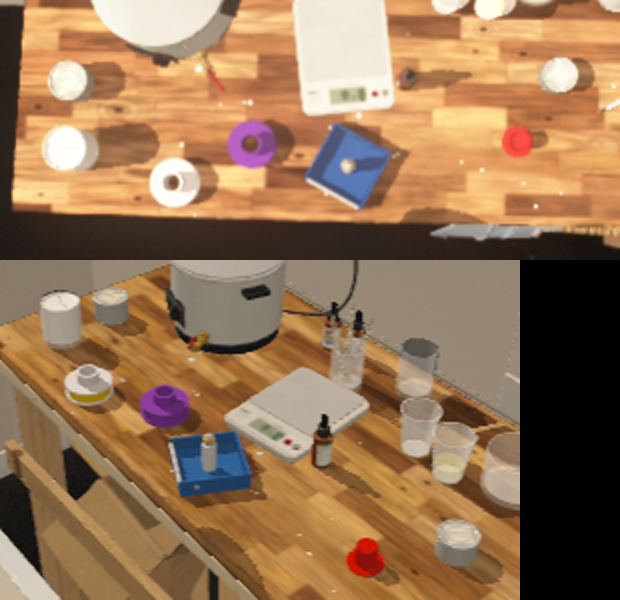

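The reel (white) is at top-view pixel (177,231), the purple look-alike at (216,212), the box at (264,223) and the cap at (349,211). Going above the reel.

```bash
python3 - <<'E'
from h import *
print(totool([0.44,0.29,0.2]))
c=manip.get_calibration("wrist");s=manip.read_state();M=R.from_rotvec(s["tcp_rot"]).as_matrix()
print(M.T@(c["eye"]-s["tcp_pos"]), -M.T@att(c)[:,2])
E
```

```text
[-7.45352227 -4.13681756  0.78322054]
[ 0.072731   -0.00019604 -0.14238877] [-2.88562504e-01 -5.83860018e-05  9.57461058e-01]
```

Call:
servo_tool(
  series=[
    [1,-1,-0.5,0.1,0,0,0],
    [1,-2,-1.1,0.2,0,0,0],
    [1,-3,-1.6,0.3,0,0,0],
    [1,-4,-2.2,0.4,0,0,0],
    [1,-5,-2.8,0.5,0,0,0],
    [1,-6,-3.3,0.6,0,0,0],
    [1,-7,-3.9,0.7,0,0,0],
    [1,-7.4,-4.1,0.8,0,0,0],
    [1,-7.4,-4.1,0.8,0,0,0],
    [1,-7.4,-4.1,0.8,0,0,0],
  ],
)

```text
time: 1.7
tcp_pos: [0.4385, 0.2921, 0.1993]
tcp_rot: [-0.606, -3.082, -0.0]
force: [1.2, -0.9, 0.0]
opening: 0.999
gripper_force: 0.0
```

```bash
cat > fit.py <<'E'
from h import *
def fitz(c,mask,zs):
    "min-enclosing circle of mask outline rectified onto plane z"
    k=max(cv2.findContours(mask.astype(np.uint8),0,1)[0],key=cv2.contourArea).reshape(-1,2)
    return k,onz(c,k,zs)
E
python3 - <<'E'
from fit import *
s=manip.read_state();print(s["time"],s["tcp_pos"].round(4) if hasattr(s["tcp_pos"],"round") else s["tcp_pos"])
c,im=snap("wrist","w1.png")
for m in manip.masks_of("label_reel","wrist"):
    k,p=fitz(c,m["pixels"],0.026); print(round(m["p"],2),m["bbox"],im[m["pixels"]].mean(0),cv2.minEnclosingCircle((p[:,:2]*1000).astype(np.float32)))
E
```

```text
1.7 [0.4385 0.2921 0.1993]
0.9 [167.6, 220.7, 222.9, 290.1] [137.70067265  69.50037369 151.35426009] ((508.5826416015625, 167.0505828857422), 47.375640869140625)
0.72 [229.9, 130.6, 305.3, 204.9] [238.68116646 232.27606318 221.49793439] ((440.9849853515625, 296.8969421386719), 43.18239974975586)
```

View pics/w1.png

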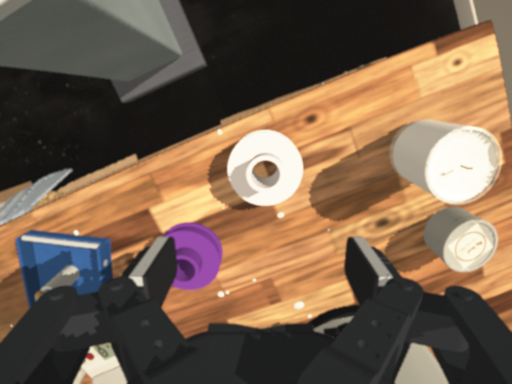

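The reel is white, centred at pixel (265,168), with the purple one at (192,258). Fingers straddle clear space. Descend and grip.

Call:
servo_tool(
  series=[
    [1,0,0.1,0.8,0,0,0],
    [1,0,0.1,1.7,0,0,0],
    [1,0,0.1,2.6,0,0,0],
    [1,0,0.1,3.4,0,0,0],
    [1,0,0.1,4,0,0,0],
    [1,0,0.1,4.3,0,0,0],
    [1,0,0.1,4.35,0,0,0],
    [1,0,0.1,4.35,0,0,0],
    [0,0,0.1,4.35,0,0,0],
    [0,0,0.1,4.35,0,0,0],
    [0,0,0.1,4.35,0,0,0],
    [0,0,0.1,4.35,0,0,0],
  ],
  squeeze=50,
)

```text
time: 3.0
tcp_pos: [0.4409, 0.2963, 0.0267]
tcp_rot: [0.604, 3.082, 0.002]
force: [-2.0, -0.5, 6.7]
opening: 0.448
gripper_force: 49.7
```

Call:
servo_tool(
  series=[
    [0,0,0,0,0,0,0],
    [0,0,0,0,0,0,0],
    [0,0,0,0,0,0,0],
    [0,0,0,0,0,0,0],
  ],
)

```text
time: 3.4
tcp_pos: [0.4409, 0.2963, 0.0267]
tcp_rot: [0.604, 3.082, 0.002]
force: [-0.4, -0.3, 7.5]
opening: 0.446
gripper_force: 49.7
```

Call:
servo_tool(
  series=[
    [0,0,0,-0.3,0,0,0],
    [0,0,0,-1,0,0,0],
    [0,0,0,-2,0,0,0],
    [0,0,0,-3,0,0,0],
    [0,0,0,-3.7,0,0,0],
    [0,0,0,-4,0,0,0],
    [0,0,0,-4,0,0,0],
  ],
)

```text
time: 4.1
tcp_pos: [0.4412, 0.2964, 0.1876]
tcp_rot: [0.603, 3.08, 0.004]
force: [1.5, 1.0, -0.7]
opening: 0.451
gripper_force: 50.7
```

```bash
python3 - <<'E'
from h import *
print(manip.read_state()["tcp_pos"],manip.read_state()["opening"])
c=manip.get_calibration("top"); p=onz(c,[[263.5,222.5]],.073)[0];print(p)
print(totool([p[0],p[1]+.1,.19]),totool([p[0],p[1],.19]))
for n in("scene",):
  c,im=snap(n); cv2.imwrite("pics/s1.png",cv2.resize(im[190:250,210:280,::-1],None,fx=8,fy=8,interpolation=2))
c,im=snap("wrist","w2.png")
for t in("dispenser","spindle_top","label_reel"):
  for m in manip.masks_of(t,"wrist"): print(t,m["p"],m["bbox"])
E
```

```text
[0.44118167 0.29638657 0.1875692 ] 0.4512825201285676
[ 0.47807737 -0.00623486  0.073     ]
[-2.76549645 -4.34300622 -0.06691594] [-3.70869197 -6.6582515  -0.07155453]
dispenser 0.89 [4.5, 236.1, 105.9, 321.2]
spindle_top 0.82 [1.8, 238.3, 104.7, 324.0]
label_reel 0.85 [183.2, 159.1, 340.6, 303.8]
label_reel 0.61 [148.2, 228.6, 184.1, 276.9]
```

View pics/w2.png

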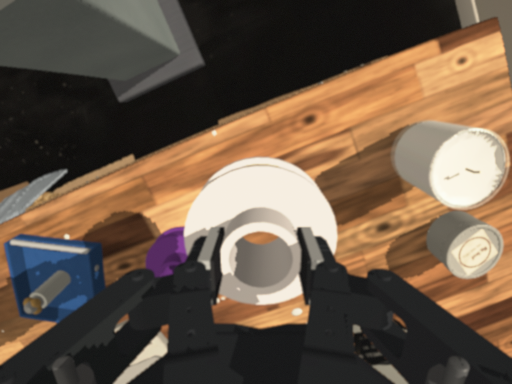

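The reel hangs level in the fingers, with its collar top at (260,255). The spindle top is at about (35,302). Move nearer for a close look.

Call:
servo_tool(
  series=[
    [0,-0.5,-0.6,0,0,0,0],
    [0,-1,-1.2,0,0,0,0],
    [0,-1.6,-1.8,0,0,0,0],
    [0,-2.1,-2.4,0,0,0,0],
    [0,-2.6,-3,0,0,0,0],
    [0,-3.2,-3.6,0,0,0,0],
    [0,-3.5,-4,0,0,0,0],
    [0,-3.7,-4.2,0,0,0,0],
    [0,-3.7,-4.2,0,0,0,0],
    [0,-3.7,-4.2,0,0,0,0],
  ],
)

```text
time: 5.35
tcp_pos: [0.5133, 0.085, 0.1846]
tcp_rot: [-0.604, -3.082, -0.0]
force: [0.4, 0.1, -1.5]
opening: 0.45
gripper_force: 50.8
```

```bash
python3 - <<'E'
from h import *
c2=manip.get_calibration("wrist")
s=manip.read_state();print(s["tcp_pos"])
c,im=snap("wrist","w3.png")
for t in("dispenser","label_reel","spindle_top"):
  for m in manip.masks_of(t,"wrist"): print(t,m["p"],m["bbox"])
P=np.array([.478,-.006,.073]);print(proj(c,[P,P-[0,0,.018]]),proj(c,[s["tcp_pos"]+np.array([0,0,.0195])]))
E
```

```text
[0.51330164 0.08503158 0.18459247]
dispenser 0.87 [113.7, 117.1, 226.9, 224.7]
label_reel 0.96 [289.4, 100.9, 366.1, 184.2]
label_reel 0.78 [184.7, 157.6, 339.1, 303.5]
spindle_top 0.97 [113.2, 114.4, 228.4, 229.6]
[[154.56769325 185.27451205]
 [160.92160025 180.13090202]] [[260.61941475 258.57504029]]
```

View pics/w3.png

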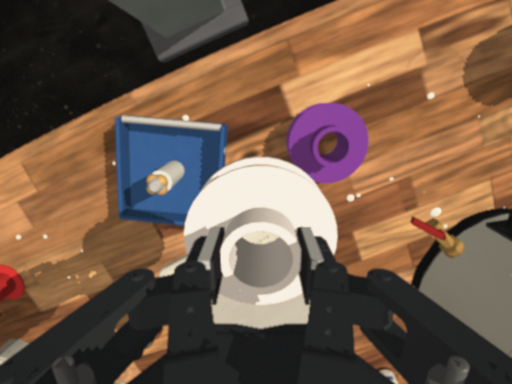

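The spindle tip is at about (154,185), where the model predicts it, so the estimate (0.478,-0.006) holds. Move over it and lower.

Call:
servo_tool(
  series=[
    [0,0,-0.6,0,0,0,0],
    [0,0,-1.3,0,0,0,0],
    [0,0,-2,0,0,0,0],
    [0,0,-2.35,0,0,0,0],
    [0,0,-2.44,0,0,0,0],
    [0,0,-2.44,0.5,0,0,0],
    [0,0,-2.44,1,0,0,0],
    [0,0,-2.44,1.5,0,0,0],
    [0,0,-2.44,1.8,0,0,0],
    [0,0,-2.44,1.8,0,0,0],
  ],
)

```text
time: 6.55
tcp_pos: [0.4757, -0.0051, 0.1114]
tcp_rot: [-0.602, -3.08, -0.0]
force: [0.0, -0.8, -2.3]
opening: 0.449
gripper_force: 50.8
```

```bash
python3 - <<'E'
from h import *
s=manip.read_state();print(s["tcp_pos"])
c,im=snap("wrist"); cv2.imwrite("pics/w4.png",cv2.resize(im[120:320,160:360,::-1],None,fx=2.5,fy=2.5,interpolation=2))
E
```

```text
[ 0.47571087 -0.00507438  0.11137212]
```

View pics/w4.png

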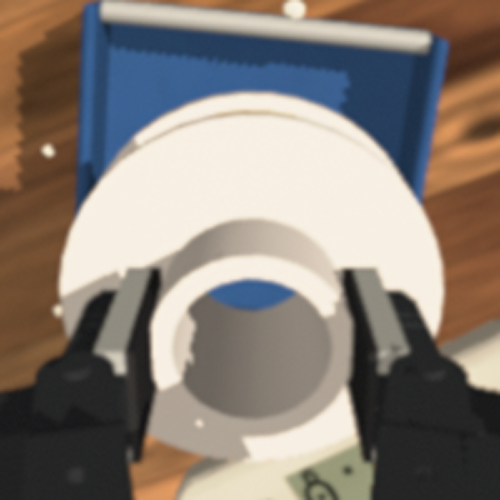

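The bore shows the blue floor and no spindle yet (tip is below the reel). The arm sits 2.5 mm off in -x, so I add that correction and go down.

Call:
servo_tool(
  series=[
    [0,-0.06,-0.01,0,0,0,0],
    [0,-0.06,-0.01,0.25,0,0,0],
    [0,-0.06,-0.01,0.5,0,0,0],
    [0,-0.06,-0.01,0.75,0,0,0],
    [0,-0.06,-0.01,1,0,0,0],
    [0,-0.06,-0.01,1.2,0,0,0],
  ],
)

```text
time: 7.2
tcp_pos: [0.4784, -0.0072, 0.0639]
tcp_rot: [-0.604, -3.082, 0.0]
force: [-0.1, 0.4, -1.7]
opening: 0.448
gripper_force: 50.8
```

Call:
servo_tool(
  series=[
    [0,0,0,0.2,0,0,0],
    [0,0,0,0.4,0,0,0],
    [0,0,0,0.55,0,0,0],
    [0,0,0,0.65,0,0,0],
    [0,0,0,0.7,0,0,0],
    [0,0,0,0.7,0,0,0],
  ],
)

```text
time: 7.8
tcp_pos: [0.479, -0.0072, 0.0372]
tcp_rot: [-0.604, -3.083, 0.0]
force: [-0.5, -0.7, -1.3]
opening: 0.452
gripper_force: 50.8
```

Call:
servo_tool(
  series=[
    [0,0,0,0.05,0,0,0],
    [0,0,0,0.1,0,0,0],
    [0,0,0,0.13,0,0,0],
    [0,0,0,0.13,0,0,0],
  ],
)

```text
time: 8.2
tcp_pos: [0.4793, -0.0073, 0.0327]
tcp_rot: [0.604, 3.083, -0.0]
force: [-2.8, -0.2, 5.1]
opening: 0.452
gripper_force: 51.4
```

Call:
servo_tool(
  series=[
    [0.8,0,0,0,0,0,0],
    [0.8,0,0,-0.02,0,0,0],
    [1,0,0,-0.04,0,0,0],
    [1,0,0,-0.05,0,0,0],
    [1,0,0,-0.3,0,0,0],
    [1,0,0,-1,0,0,0],
    [1,0,0,-2,0,0,0],
    [1,0,0,-3,0,0,0],
    [1,0,0,-3.8,0,0,0],
    [1,0,0,-4,0,0,0],
    [1,0,0,-4,0,0,0],
  ],
)

```text
time: 9.3
tcp_pos: [0.4803, -0.0074, 0.1944]
tcp_rot: [0.603, 3.079, 0.0]
force: [0.3, -1.1, -0.0]
opening: 1.003
gripper_force: 0.0
```

```bash
python3 - <<'E'
from h import *
s=manip.read_state();print(s["tcp_pos"],s["q"])
c,im=snap("wrist"); cv2.imwrite("pics/w5.png",cv2.resize(im[120:320,140:380,::-1],None,fx=3,fy=3,interpolation=2))
P=np.array([.479,-.007,.073]);print(proj(c,[P])[0]); 
c,t=snap("top")
for m in manip.masks_of("snap_cap","top"):
  px=m["pixels"]; ys,xs=np.nonzero(px); print(m["p"],t[px].mean(0),onz(c,[[xs.mean(),ys.mean()]],.012), totool(np.r_[onz(c,[[xs.mean(),ys.mean()]],.012)[0][:2],.18]))
E
```

```text
[ 0.48025536 -0.00739337  0.19440098] [-1.22173746e-01 -1.83224059e-01  1.86373485e+00 -2.62807685e-05
  1.45697254e+00 -1.30614597e+00]
[260.2212252  178.72269985]
0.59 [186.22941176  57.2         46.77647059] [[ 0.52847714 -0.3091921   0.012     ]] [-4.01749237 -6.51798754  0.25387123]
```

View pics/w5.png

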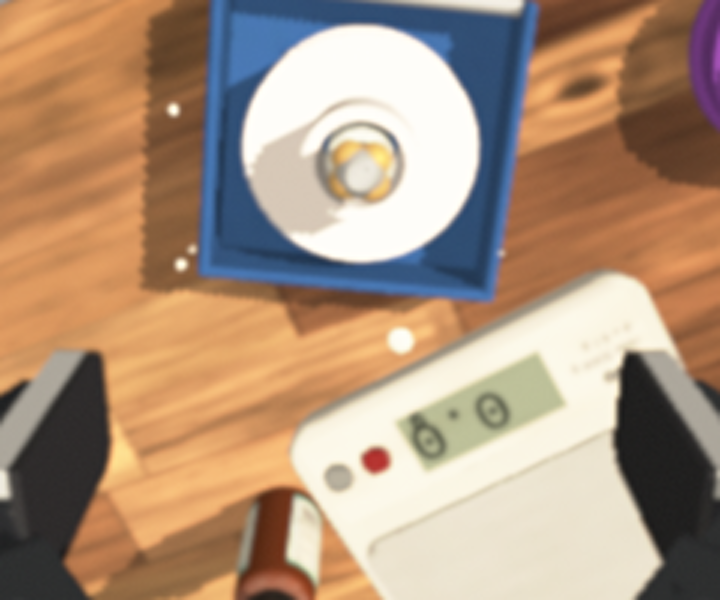

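The reel lies flat in the box, with the spindle tip centred in the bore at full-frame pixel (260,178), balls visible. Now go to the cap.

Call:
servo_tool(
  series=[
    [1,-0.5,-0.8,0,0,0,0],
    [1,-1,-1.6,0,0,0,0],
    [1,-1.5,-2.4,0,0,0,0],
    [1,-2,-3.2,0,0,0,0],
    [1,-2.5,-4,0,0,0,0],
    [1,-3,-4.8,0,0,0,0],
    [1,-3.5,-5.7,0.1,0,0,0],
    [1,-3.9,-6.3,0.2,0,0,0],
    [1,-4,-6.5,0.3,0,0,0],
    [1,-4,-6.5,0.3,0,0,0],
    [1,-4,-6.5,0.3,0,0,0],
  ],
)

```text
time: 10.55
tcp_pos: [0.5285, -0.3071, 0.1787]
tcp_rot: [-0.603, -3.081, -0.002]
force: [0.0, -0.0, 0.5]
opening: 1.0
gripper_force: 0.0
```

```bash
python3 - <<'E'
from fit import *
s=manip.read_state();print(s["tcp_pos"])
c,im=snap("wrist","w6.png")
for m in manip.masks_of("snap_cap","wrist"): print(m["p"],m["bbox"])
h=cv2.cvtColor(im,cv2.COLOR_RGB2HSV); red=((h[:,:,0]<6)|(h[:,:,0]>174))&(h[:,:,1]>190)&(h[:,:,2]>60)
n,l,st,ce=cv2.connectedComponentsWithStats(red.astype(np.uint8)); i=1+st[1:,4].argmax(); print(st[i])
k,p=fitz(c,l==i,.003); print(cv2.minEnclosingCircle((p[:,:2]*1000).astype(np.float32)))
for z,r,col in((.003,.028,(0,255,0)),(.036,.016,(255,255,0))):
  pass
def ov(x,y):
  o=im[:,:,::-1].copy()
  for z,r in((.003,.028),(.036,.016)):
    a=np.linspace(0,6.28,60); q=proj(c,np.c_[x+r*np.cos(a),y+r*np.sin(a),a*0+z]); cv2.polylines(o,[q.astype(np.int32)],True,(0,255,0),1)
  return o
(x,y),_=cv2.minEnclosingCircle((p[:,:2]*1000).astype(np.float32))
u=proj(c,[[x/1000,y/1000,.02]])[0].astype(int)
cv2.imwrite("pics/w6o.png",cv2.resize(ov(x/1000,y/1000)[u[1]-50:u[1]+50,u[0]-60:u[0]+60],None,fx=5,fy=5,interpolation=2))
print(totool([x/1000,y/1000,.1]))
E
```

```text
[ 0.5284881  -0.30709907  0.17868205]
0.91 [232.5, 144.9, 283.3, 194.0]
[ 234  147   47   47 1726]
((529.684814453125, -311.1211242675781), 27.125316619873047)
[-0.05346041 -0.09225096  1.99667123]
```

View pics/w6o.png

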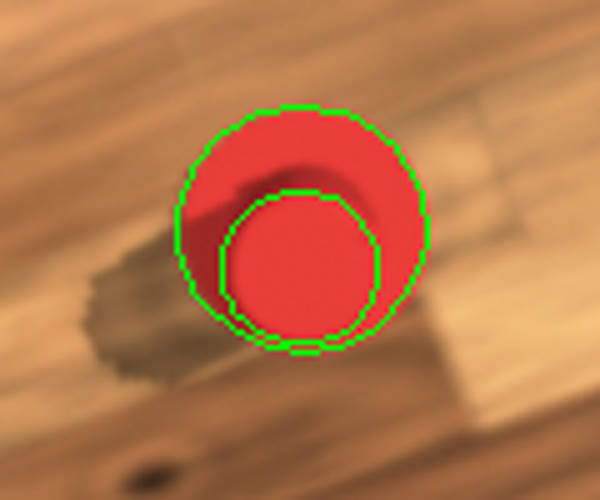

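The modelled circles match the cap's flange and hub (full-frame centre about (257,171)). Descend.

Call:
servo_tool(
  series=[
    [1,-0.05,-0.1,0.8,0,0,0],
    [1,-0.05,-0.1,1.7,0,0,0],
    [1,-0.05,-0.1,2.6,0,0,0],
    [1,-0.05,-0.1,3.4,0,0,0],
    [1,-0.05,-0.1,4,0,0,0],
    [1,-0.05,-0.1,4.2,0,0,0],
    [1,-0.05,-0.1,4.25,0,0,0],
    [1,-0.05,-0.1,4.25,0,0,0],
  ],
)

```text
time: 11.45
tcp_pos: [0.5304, -0.3129, 0.0115]
tcp_rot: [0.602, 3.082, -0.001]
force: [0.2, -0.1, 0.3]
opening: 1.001
gripper_force: 0.0
```

Call:
servo_tool(
  series=[
    [1,0.03,0.03,0.1,0,0,0],
    [1,0.03,0.03,0.14,0,0,0],
    [0.3,0.03,0.03,0.14,0,0,0],
    [0,0.03,0.03,0.14,0,0,0],
    [0,0.03,0.03,0.14,0,0,0],
    [0,0.03,0.03,0.14,0,0,0],
    [0,0.03,0.03,0.14,0,0,0],
    [0,0.03,0.03,0.14,0,0,0],
    [0,0.03,0.03,0.14,0,0,0],
  ],
  squeeze=60,
)

```text
time: 12.35
tcp_pos: [0.5291, -0.3115, 0.0049]
tcp_rot: [0.604, 3.082, -0.0]
force: [-0.3, 0.1, 3.8]
opening: 0.353
gripper_force: 59.5
```

Call:
servo_tool(
  series=[
    [0,0,0,0,0,0,0],
    [0,0,0,-0.3,0,0,0],
    [0,0,0,-1,0,0,0],
    [0,0,0,-2,0,0,0],
    [0,0,0,-3,0,0,0],
    [0,0,0,-3.8,0,0,0],
    [0,0,0,-4,0,0,0],
    [0,0,0,-4,0,0,0],
  ],
  squeeze=100,
)

```text
time: 13.15
tcp_pos: [0.5296, -0.3119, 0.1666]
tcp_rot: [0.603, 3.08, -0.002]
force: [-0.2, -0.2, -1.0]
opening: 0.35
gripper_force: 98.7
```

```bash
python3 - <<'E'
from fit import *
s=manip.read_state();t=np.array(s["tcp_pos"]);M=R.from_rotvec(s["tcp_rot"]).as_matrix();print(t,s["opening"])
c,im=snap("wrist","w7.png")
o=im[:,:,::-1].copy()
for d in(0,):
  for z,r in((-.0015,.028),(.0315,.016)):
    a=np.linspace(0,6.28,60); q=proj(c,np.c_[t[0]+r*np.cos(a),t[1]+r*np.sin(a),a*0+t[2]+z]); cv2.polylines(o,[q.astype(np.int32)],True,(0,255,0),1)
cv2.imwrite("pics/w7o.png",cv2.resize(o[190:320,190:330],None,fx=4,fy=4,interpolation=2))
# spindle from the earlier view is refined at (.479,-.007) minus 1 px
print(totool([.4785,-.0068,.14]))
E
```

```text
[ 0.52964976 -0.31185028  0.16663085] 0.3502444934410555
[4.03187437 6.57325182 0.60798211]
```

View pics/w7o.png

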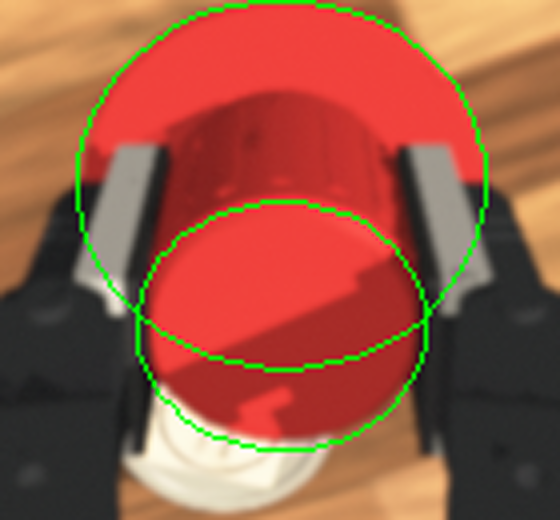

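The cap sits centred on the TCP within about 1 mm. Carry it above the spindle.

Call:
servo_tool(
  series=[
    [0,0.5,0.8,0,0,0,0],
    [0,1,1.6,0,0,0,0],
    [0,1.5,2.4,0,0,0,0],
    [0,2,3.2,0,0,0,0],
    [0,2.5,4,0,0,0,0],
    [0,3,4.8,0,0,0,0],
    [0,3.5,5.6,0,0,0,0],
    [0,3.9,6.3,0,0,0,0],
    [0,4.03,6.57,0.2,0,0,0],
    [0,4.03,6.57,0.8,0,0,0],
    [0,4.03,6.57,1.5,0,0,0],
    [0,4.03,6.57,1.7,0,0,0],
  ],
)

```text
time: 14.4
tcp_pos: [0.475, -0.007, 0.0913]
tcp_rot: [-0.602, -3.075, 0.001]
force: [-0.9, 0.6, -0.7]
opening: 0.346
gripper_force: 98.9
```

Call:
servo_tool(
  series=[
    [0,0,0,0,0,0,0],
    [0,0,0,0,0,0,0],
  ],
)

```text
time: 14.6
tcp_pos: [0.4787, -0.0075, 0.0966]
tcp_rot: [-0.605, -3.082, 0.0]
force: [-0.2, -0.9, -0.9]
opening: 0.345
gripper_force: 98.8
```

```bash
python3 - <<'E'
from h import *
w=manip.get_calibration("wrist"); 
s=manip.read_state(); print(s["tcp_pos"],totool([.4785,-.0068,.08]))
# precise spindle from pose at earlier look: shift of 1 px at ~0.25 m depth -> see note
im=[]
for n in("scene","top"):
  c,i=snap(n); u=proj(c,[[.4785,-.0068,.07]])[0].astype(int); im.append(cv2.resize(i[u[1]-30:u[1]+30,u[0]-30:u[0]+30,::-1],(390,390),interpolation=2))
cv2.imwrite("pics/s8.png",cv2.hconcat(im))
E
```

```text
[ 0.47870653 -0.00747631  0.09661255] [0.01095312 0.01381203 0.41531586]
```

View pics/s8.png

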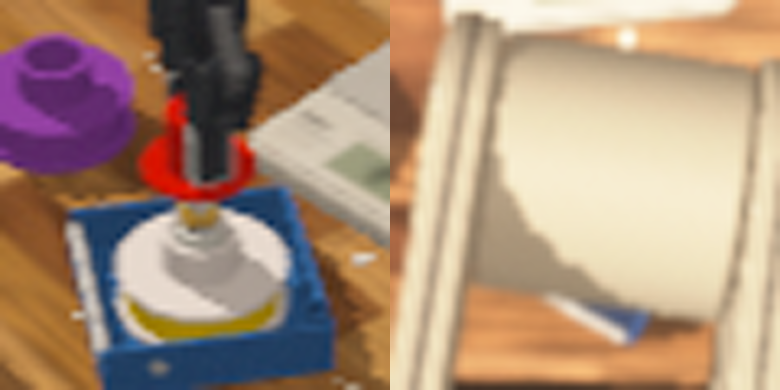

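The scene crop shows the cap centred above the spindle (about (200,180) vs (198,215) in the crop), and the reel seated flat. Lower to the balls.

Call:
servo_tool(
  series=[
    [0,0.01,0.01,0.15,0,0,0],
    [0,0.01,0.01,0.3,0,0,0],
    [0,0.01,0.01,0.42,0,0,0],
    [0,0.01,0.01,0.5,0,0,0],
    [0,0.01,0.01,0.5,0,0,0],
  ],
  squeeze=120,
)

```text
time: 15.2
tcp_pos: [0.4779, -0.0065, 0.0757]
tcp_rot: [-0.604, -3.082, 0.0]
force: [0.3, 0.2, -0.6]
opening: 0.339
gripper_force: 118.4
```

Call:
servo_tool(
  series=[
    [0,0,0,0.05,0,0,0],
    [0,0,0,0.1,0,0,0],
    [0,0,0,0.1,0,0,0],
  ],
)

```text
time: 15.5
tcp_pos: [0.4788, -0.0069, 0.073]
tcp_rot: [0.604, 3.082, -0.001]
force: [-2.2, -0.6, 3.8]
opening: 0.345
gripper_force: 119.5
```

Call:
servo_tool(
  series=[
    [0,0,0,0.05,0,0,0],
    [0,0,0,0.1,0,0,0],
    [0,0,0,0.15,0,0,0],
    [0,0,0,0.2,0,0,0],
    [0,0,0,0.25,0,0,0],
    [0,0,0,0.3,0,0,0],
  ],
)

```text
time: 16.1
tcp_pos: [0.4782, -0.0063, 0.06]
tcp_rot: [-0.604, -3.082, -0.0]
force: [-1.4, 0.8, 8.1]
opening: 0.342
gripper_force: 120.4
```

Call:
servo_tool(
  series=[
    [0,0,0,0.04,0,0,0],
    [0,0,0,0.08,0,0,0],
    [0,0,0,0.08,0,0,0],
    [0,0,0,0.08,0,0,0],
  ],
)

```text
time: 16.5
tcp_pos: [0.4785, -0.0064, 0.0599]
tcp_rot: [-0.603, -3.082, 0.0]
force: [-15.5, 1.9, 28.3]
opening: 0.345
gripper_force: 123.9
```

```bash
python3 - <<'E'
from h import *
c,i=snap("scene"); u=proj(c,[[.4785,-.0065,.055]])[0].astype(int); cv2.imwrite("pics/s9.png",cv2.resize(i[u[1]-30:u[1]+30,u[0]-40:u[0]+40,::-1],(640,480),interpolation=2))
s=manip.read_state();print(s["tcp_pos"],s["force"])
E
```

```text
[ 0.47848638 -0.00638608  0.05990381] [-16.26650268   0.67083445  29.37540355]
```

View pics/s9.png

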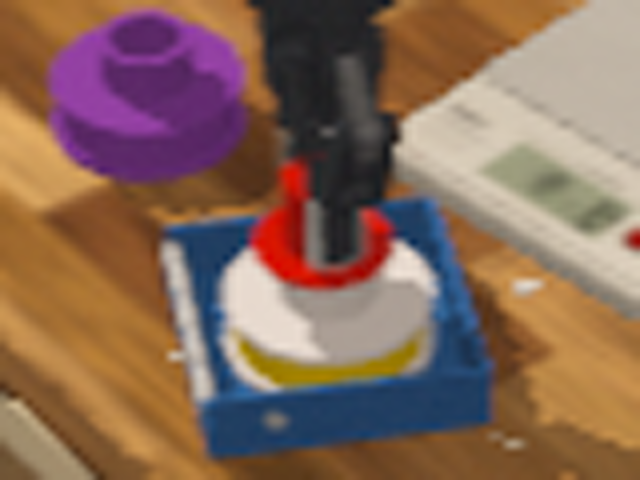

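The cap, at about (320,245) in the crop, sits just above the collar of the flat reel. The TCP height puts it at 55 mm, under a steady push of about 29 N, so I'm handing in.

```bash
python3 -c "
from station import manip
print(manip.close_job())"
```

```text
the job is handed in; nothing more can be done
None
```

The white reel lies flat in the box over the spindle and was let go; the red cap is snapped home at about 55 mm, and I handed the job in at about 17 s with the gripper still pushing it down at about 29 N, without the arm touching the bottle, tin or candle.

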